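# Set up the fold-down bar rest

## Robot

A 7-joint arm with a two-finger parallel gripper is mounted at the origin on a cart in front of the work surface, level with it; the furniture and walls round the work are solid. World frame = base frame: x ahead of the robot, y to its left, z up, the work surface at z = 0. Lengths are in m, angles in rad, forces in N, time in s.
With the tool pointing down it reaches from about 0.4 to 0.85 m from the base axis. Payload 6.9 kg.
Tool frame: the origin (TCP) lies midway between the tips of the shut fingers; the grasp point (between the pads) lies behind it (ctrl.pinch_z is the z of the grasp point in the tool frame, in m); z points along the fingers, y is the line along which they close (so a half turn about z gives the same grasp; the last joint's range is limited). The gripper opens to 85 mm and grips with 20 to 120 N. Pads are 22 mm wide; open, the fingers measure 114 mm over their backs; the gripper's body (76 mm by 85 mm) begins 54 mm behind the grasp point. The pads swing forward as they close: fully open they stand 13 mm farther back than shut.
Start: joints at [1.407, 0.507, -0.238, 1.5, 0.126, 1.149, -0.155], TCP at [0.167, -0.602, 0.207] pointing down, gripper open.
Joint ranges: [-3.08, 3.08], [-0.24, 2.05], [-1.43, 1.35], [0, 2.5], [-1.52, 4.66], [0.17, 1.96], [-2.89, 2.89]. Speed limits (rad/s): [2.39, 2.39, 3.14, 3.14, 3.14, 3.14, 3.14].

## Interface

Orientations are given as a unit quaternion [w, x, y, z].
In Python, from station import ctrl, get_state, vision, ticket, models gives the robot as it stands. Calls block until the motion is done:
- ctrl.movep(position, orientation): joint-space move of the TCP to a pose.
- ctrl.movel(position, frame=None, max_speed=0.15): straight line of the TCP; frame=None keeps the orientation; max_speed is the mean speed in m/s.
- ctrl.set_joints(angles): joint-space move.
- ctrl.ungrasp() and ctrl.close_gripper(force=None): open the fingers fully, or close them until they stop; force is the grip in N (None keeps the last).
- ctrl.pause(seconds).
- ctrl.ik(position, orientation): joint angles nearest the present ones, or None.
- get_state(): the state.
- vision.grab_frame(name): name is "scene" or "top"; returns (picture, depth): 420x560x3 uint8, blue, green, red; 420x560 float32, m along the optical axis (not along the pixel's ray), 0 where there is no reading.
- vision.camera_info(name): a dict with "mtx" (3x3 intrinsics, pixels), "dist_coeffs" ([k1, k2, p1, p2, k3] as OpenCV has them; the pictures are not rectified), "R" (3x3) and "t" (3): a world point X has camera coordinates R X + t. Camera axes: x right, y down, z forward; pixel columns grow to the right and rows downward; lengths in m; the calibration is good to about 2 mm. A picture is of the moment at which its call begins. camera_info takes no time and is no camera call.
A pose or a line that the arm cannot do raises ctrl.Unreachable and nothing moves.
- ticket.close_job(): hands the job in; it is judged then, once.
Trained networks look in the newest picture that a camera, given by its name, has taken for a name from the list of things; names that differ only in an ending like _2 or _b are one class to them, and where a whole thing is asked for, a point or a joint stands for the part that bears it (a point fixed in the world has none). Each returns a list of dicts, best first, with "p" (0 to 1); they miss things now and then, are a little off and sometimes report something else, mostly with a low value. They report only what shows in the picture. A call takes as long as a camera call.
- models.recognise(camera, target): "point" ([column, row] in pixels, amid what is visible of it).
- models.masks_of(camera, target): "mask" (420x560 bool, what is visible of it) and "point" ([column, row] in pixels, amid what is visible of it).
The state is a dict: "time": time; "qpos": joint angles; "qd": joint speeds; "tau": joint torques, N m; "tcp_pos": TCP position; "eef_rot": TCP orientation; "contact_force": force on the tool from outside, world axes, zero at the start; "wrist_torque": the same for the moment, N m; "width": finger opening in m; "gripper_force": force on a finger pad.
Only numpy, scipy, OpenCV 4.12 (cv2) and the standard library are available. Lean on these libraries where they do the work, as an engineer would, in place of code of your own. Each camera call takes 0.05 s, during which the arm holds its last target. There are 200 camera calls.

## Task

Get the fold-down bar rest ready to carry a long bar: swing its folded post up until it clicks fully home on its end stop (the hinge head is set a little off plumb, so go by feel), then turn the lock ring under the hinge by its lever until the lever stands over the long raised locked mark, at the end of its travel. Leave the tools and parts lying around it where they are.

Things in the scene. Friction and masses are not known exactly. Their poses are not given: they have to be found in the camera images.
- bar_rest: the bar rest's 150x130x15 mm wooden board, screwed to the bench, with a grey cast foot (92 mm wide flange) in its middle. Origin: middle of the board's underside. Its +x points along the folded post, +z up. Raised cast marks on the foot's flange, seen from its middle, counterclockwise from +x: a short pip at 137 deg (lever open) and a long rib at 212 deg (lever locked)
- post_hinge (a point): on the post's hinge axis, 95 mm above the bench over the board's origin, between two grey clevis cheeks (40 mm over both, 19 mm radius). The hinge axis is the board's y. The clevis (which carries the detent and end stop) was left clamped up to 9 deg off level about this axis, either way, so the post's home is up to 9 deg either side of plumb and has to be felt
- post_grip (a point): middle of the post's aluminium bar, 100 mm from the hinge. The bar is 22 mm wide along the hinge axis, 16 mm thick, and free from 25 to 128 mm from the hinge
- post_head (a point): outer end of the post's head, 168 mm from the hinge, on the post's centre line (in the mouth of the V). The head is a dark steel V-shaped rest, from 128 to 170 mm from the hinge, folded along the board's +x at the start; up to 66 mm wide along the hinge axis at its end, 18 mm thick
- detent_ball (a joint): height of the spring ball inside the clevis in m: about 0 when free, -0.0034 when the post's lobe rides over it, about -0.0022 with the post seated. Stiff hinge: the post stays where it is left (start: 0 to 0.35 rad up from folded), about 6 N at the bar lift it. Over the last 0.45 rad the ball resists by up to 8 N at the head, lets go under 0.1 rad short of the stop, then holds the post on it
- ring_axis (a point): on the lock ring's axis (vertical, through the board's origin), 47 mm above the bench. The ring is dark knurled steel, 72 mm wide, 37 to 57 mm above the bench, captive on the foot below the hinge. A raised lip on it passes behind the post's tail when locked, and jams on the tail if the post is well short of home
- ring_grip (a point): middle of the black round grip (16 mm thick, 38 mm long) at the end of the ring's lever, 93 mm from the ring's axis, 54 mm above the bench; the lever's steel rod is 10 mm thick. The lever points from the axis to this point
- lock_ring (a joint): turn of the lock ring in rad, counterclockwise seen from above: 0 open (lever at the short pip), 1.309 locked (lever over the long rib, end of travel). It starts between 0 and 0.2, and takes about 2 N at the grip
- spanner_small: bystander: steel combination spanner, 37x168x10 mm, lying under the folded post; origin in the middle of its underside, its length along its y
- bolt_standing: bystander: hex bolt 27x23x85 mm standing on its head beside the board; origin in the middle of its underside
- tape_rule: bystander: yellow tape measure 82x38x66 mm standing beside the board; origin in the middle of its underside
- wedge: bystander: pine wedge 32x120x30 mm; origin in the middle of its underside, its length along its y

How it is judged:
By the outcome, as a careful person would: the job done as asked, in the order asked, and still so for the second after the job is handed in, with the robot touching nothing.
It also fails if it takes over 54 s, if anything falls off the work surface, if the arm or the gripper's body presses on something with over 40 N, if the wrist force passes 120 N, or if a joint passes its speed limit or range.

## Working session

There is one attempt and no reset: what is moved stays moved. The work goes in short steps, each a Python script; the robot and the scene stay as the last script left them, time stands still between calls to the robot, and variables do not carry over. Pictures are saved under pics/ and viewed, at most 10 in all, crops included, and the job is handed in when it is done.

```bash
ls; mkdir -p pics
cat > h.py <<'E'
import numpy as np, cv2
from station import ctrl, get_state, vision, ticket, models
def world(cam,px,depth=None,z=None):
    c=vision.camera_info(cam);R=np.array(c["R"]);t=np.array(c["t"])
    n=cv2.undistortPoints(np.array([[px]],float),np.array(c["mtx"]),np.array(c["dist_coeffs"]))[0,0]
    d=np.array([n[0],n[1],1.]);o=-R.T@t;w=R.T@d
    return o+w*(depth if z is None else (z-o[2])/w[2])
def cloud(cam,D,mask):
    c=vision.camera_info(cam);R=np.array(c["R"]);t=np.array(c["t"])
    r,k=np.nonzero(mask&(D>0));n=cv2.undistortPoints(np.stack([k,r],1).astype(float)[:,None],np.array(c["mtx"]),np.array(c["dist_coeffs"]))[:,0]
    d=D[r,k][:,None];return (np.c_[n*d,d]-t)@R
E
python3 - <<'E'
from h import *
for cam in("scene","top"):
    I,D=vision.grab_frame(cam);cv2.imwrite(f"pics/{cam}0.png",I);np.save(f"{cam}D.npy",D)
    c=vision.camera_info(cam);print(cam,(-np.array(c["R"]).T@np.array(c["t"])).round(3))
    for t in("bar_rest","post_hinge","post_grip","post_head","ring_axis","ring_grip","spanner_small","bolt_standing","tape_rule","wedge"):
        for m in models.recognise(cam,t)[:2]:
            k,r=np.round(m["point"]).astype(int);d=D[r,k];print(t,round(m["p"],2),k,r,world(cam,m["point"],d).round(3))
s=get_state();print(s["time"],ctrl.pinch_z,s["eef_rot"],s["tcp_pos"])
E
```

```text
pics
scene [-0.072 -0.498  0.535]
bar_rest 0.87 310 237 [ 0.552 -0.22   0.059]
post_hinge 0.79 313 235 [ 0.553 -0.225  0.065]
post_grip 0.6 267 191 [ 0.567 -0.133  0.118]
post_grip 0.44 262 203 [ 0.679 -0.057  0.015]
post_head 0.73 272 194 [ 0.562 -0.145  0.118]
post_head 0.17 284 276 [ 0.457 -0.219  0.046]
ring_axis 0.62 322 236 [ 0.56  -0.238  0.061]
ring_grip 0.87 320 238 [-0.072 -0.498  0.535]
spanner_small 0.9 257 239 [ 0.568 -0.107  0.012]
bolt_standing 0.66 286 276 [ 0.461 -0.221  0.044]
bolt_standing 0.62 335 192 [ 0.719 -0.197  0.054]
tape_rule 0.86 336 192 [ 0.717 -0.199  0.056]
wedge 0.68 260 202 [ 0.679 -0.05   0.014]
wedge 0.18 268 191 [ 0.566 -0.134  0.12 ]
top [ 0.475 -0.15   1.002]
bar_rest 0.78 306 208 [ 0.577 -0.203  0.064]
bar_rest 0.26 291 128 [ 0.734 -0.178  0.067]
post_hinge 0.89 308 208 [ 0.577 -0.206  0.065]
post_grip 0.91 278 206 [ 0.577 -0.15   0.116]
post_head 0.56 276 206 [ 0.576 -0.145  0.113]
ring_axis 0.73 326 216 [ 0.561 -0.24   0.054]
ring_axis 0.23 274 203 [ 0.582 -0.143  0.117]
ring_grip 0.86 325 215 [ 0.562 -0.238  0.078]
spanner_small 0.55 258 220 [ 0.56  -0.108  0.008]
bolt_standing 0.21 325 214 [ 0.564 -0.237  0.081]
tape_rule 0.9 291 131 [ 0.73  -0.178  0.063]
wedge 0.58 225 148 [ 0.708 -0.044  0.019]
1.1 -0.0187 [-1.70429284e-05  9.90912168e-01  1.34510504e-01  4.84198498e-06] [ 0.16657994 -0.6023766   0.20657126]
```

```bash
python3 -c "
import cv2
a=cv2.imread('pics/scene0.png')[140:340,190:430];b=cv2.imread('pics/top0.png')[80:300,190:430]
cv2.imwrite('pics/sc.png',cv2.resize(a,(720,600),interpolation=2));cv2.imwrite('pics/tc.png',cv2.resize(b,None,fx=2.7,fy=2.7,interpolation=2))"
```

```text
(no output)
```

View pics/sc.png

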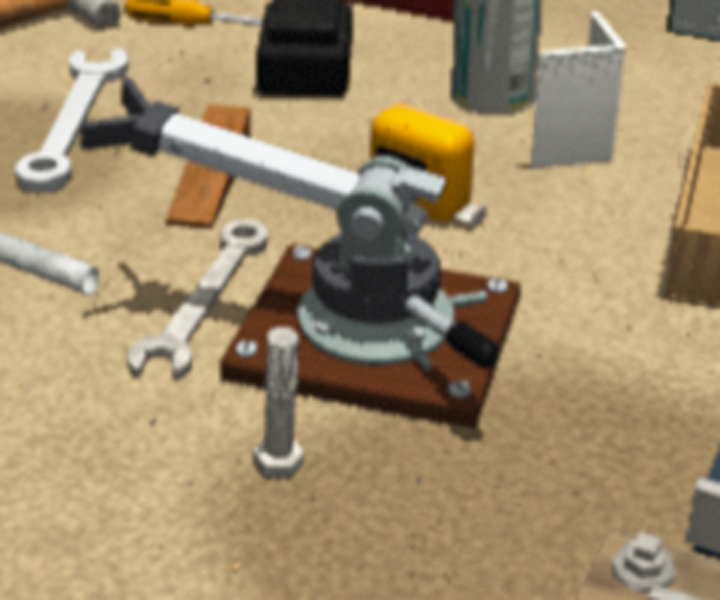

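View pics/tc.png

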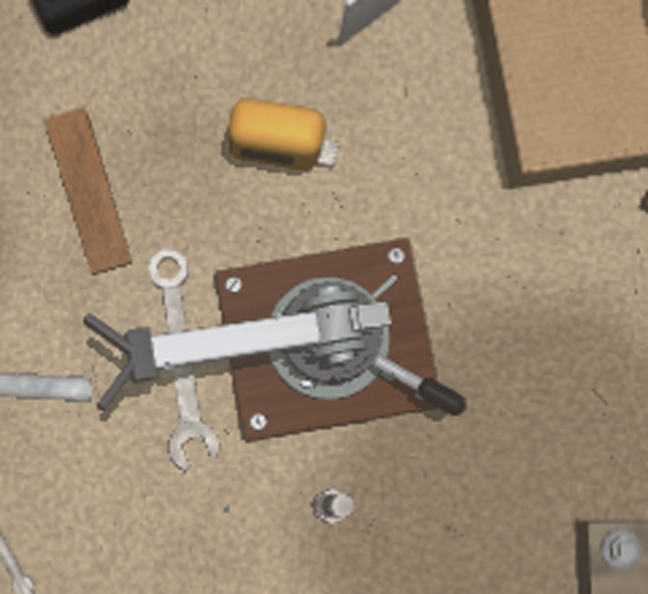

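The post is folded towards world +y, raised slightly. The lever is near the short pip (lower right in the top view), and the long rib is upper right at top crop (385,290). Next I'll measure the board frame, post angle and lever azimuth.

Run:
```python
from h import *
D=np.load("topD.npy")
P=np.array([world("top",np.array(p)/2.7+[190,80],z=.015)[:2] for p in((216,272),(409,238),(438,408),(244,440))])
print(P.round(4),[np.linalg.norm(P[i]-P[(i+1)%4]).round(4) for i in range(4)],"centre",P.mean(0).round(4))
f=P[0]-P[1]+P[3]-P[2];print("az board",np.degrees(np.arctan2(f[1],f[0])))
c=P.mean(0);f/=np.linalg.norm(f)
for cam in("top","scene"):
    D=vision.grab_frame(cam)[1] if cam=="scene" else vision.grab_frame(cam)[1]
    X=cloud(cam,D,np.ones(D.shape,bool))
    l=np.array([-f[1],f[0]]);r=X[:,:2]-c;u=r@f;v=r@l
    s=(abs(v)<.011)&(u>.03)&(u<.12)&(X[:,2]>.09)&(X[:,2]<.2);k=np.polyfit(u[s],X[s,2],1);print(cam,"post",s.sum(),np.arctan(k[0]),k)
    s=(u>.03)&(u<.11)&(abs(v)<.03)&(X[:,2]>.085);print("v range",np.percentile(v[s],[2,50,98]), np.polyfit(u[s],v[s],1))
    rr=np.hypot(u,v);a=np.degrees(np.arctan2(v,u))%360
    s=(rr>.075)&(rr<.112)&(X[:,2]>.045)&(X[:,2]<.075)&(a>110)&(a<225);print("lever",s.sum(),np.median(a[s]),X[s].mean(0),X[s][:,2].max())
    for m in models.masks_of(cam,"bolt_standing")[:2]: 
        Y=cloud(cam,D,m["mask"]);print("bolt",m["p"],np.median(Y,0),Y.max(0))
```

```text
[[ 0.6399 -0.134 ]
 [ 0.6626 -0.2798]
 [ 0.5341 -0.2965]
 [ 0.5138 -0.1521]] [np.float64(0.1476), np.float64(0.1296), np.float64(0.1458), np.float64(0.1274)] centre [ 0.5876 -0.2156]
az board 98.44220274937226
top post 617 0.19613994140690527 [0.19869448 0.10245024]
v range [-0.01091406  0.0002387   0.01039725] [ 0.01045761 -0.00062707]
lever 140 139.87267606862247 [ 0.53954765 -0.29342795  0.05934969] 0.06534240963881892
bolt 0.51 [ 0.46528405 -0.21271682  0.05998718] [ 0.47471018 -0.20406579  0.08883018]
scene post 433 0.20947110270287217 [0.21258958 0.10050894]
v range [-0.00719748  0.01022315  0.01356343] [0.00447252 0.00684881]
lever 179 136.57097076931515 [ 0.5339156  -0.29315657  0.05990632] 0.06500474451829519
bolt 0.6 [ 0.45806187 -0.21744599  0.04573977] [ 0.48652846 -0.20265842  0.08875356]
```

```bash
cat >> h.py <<'E'
from scipy.spatial.transform import Rotation as Rn
C=np.array([.5876,-.2156]);AZ=np.radians(98.4)
F=np.array([np.cos(AZ),np.sin(AZ),0]);L=np.array([-F[1],F[0],0]);Z=np.array([0,0,1.]);H=np.r_[C,.095]
def quat(y,z):
    x=np.cross(y,z);return Rn.from_matrix(np.stack([x,y,z],1)).as_quat(scalar_first=True)
def post_pose(th,phi,r=.085,back=0.,sg=1,side=0.):
    "tool gripping the post at angle th; tool z tilted phi from down towards +F"
    z=np.sin(phi)*F-np.cos(phi)*Z
    p=H+r*(np.cos(th)*F+np.sin(th)*Z)-z*(ctrl.pinch_z+back)
    return p,quat(sg*L,z)
def lever_pose(a,up=0.,sg=1,r=.093,z=.054):
    b=AZ+a;e=np.array([np.cos(b),np.sin(b),0])
    return np.r_[C,z+up]+r*e+Z*ctrl.pinch_z,quat(sg*np.array([-e[1],e[0],0]),-Z)
E
python3 - <<'E'
from h import *
for sg in(1,-1):
    for th,phi in((.2,0),(.2,.2),(.8,.4),(1.2,.8),(1.57,.8),(1.57,1.0),(1.57,1.2),(1.57,1.4),(1.75,1.2)):
        q=ctrl.ik(*post_pose(th,phi,sg=sg));print(sg,th,phi,None if q is None else np.round(q,2))
    for a in(137,141,180,215):
        q=ctrl.ik(*lever_pose(np.radians(a),sg=sg));print("lever",sg,a,None if q is None else np.round(q,2))
E
```

```text
1 0.2 0 [ 0.15  0.56  0.06  1.75 -0.05  0.83 -2.76]
1 0.2 0.2 [ 0.29  0.61  0.01  1.67 -0.22  0.96 -2.56]
1 0.8 0.4 [ 0.42  0.65  0.02  1.5  -0.36  1.23 -2.4 ]
1 1.2 0.8 [ 0.55  0.86  0.08  1.25 -0.61  1.65 -2.22]
1 1.57 0.8 [ 0.57  0.89  0.1   1.17 -0.6   1.72 -2.23]
1 1.57 1.0 [ 0.78  1.   -0.29  1.08 -0.49  1.77 -2.39]
1 1.57 1.2 [ 0.78  1.1  -0.24  1.01 -0.62  1.92 -2.36]
1 1.57 1.4 [ 0.92  1.26 -0.63  0.95 -0.49  1.93 -2.57]
1 1.75 1.2 [ 0.78  1.13 -0.24  0.95 -0.62  1.95 -2.38]
lever 1 137 [ 0.71  0.68 -0.4   1.75  0.35  0.79 -0.47]
lever 1 141 [ 0.71  0.69 -0.41  1.73  0.36  0.8  -0.41]
lever 1 180 [ 0.73  0.78 -0.53  1.55  0.46  0.93  0.2 ]
lever 1 215 [ 0.71  0.85 -0.64  1.44  0.56  1.03  0.7 ]
-1 0.2 0 [ 0.64  0.65 -0.75  1.74  0.53  0.96 -0.17]
-1 0.2 0.2 [ 0.76  0.72 -0.8   1.66  0.35  1.01  0.04]
-1 0.8 0.4 [ 0.87  0.77 -0.84  1.5   0.17  1.21  0.23]
-1 1.2 0.8 [ 0.94  0.96 -0.8   1.25 -0.08  1.5   0.45]
-1 1.57 0.8 [ 0.94  0.98 -0.78  1.16 -0.08  1.58  0.46]
-1 1.57 1.0 [ 0.96  1.08 -0.79  1.07 -0.18  1.69  0.49]
-1 1.57 1.2 [ 0.97  1.19 -0.79  1.   -0.28  1.8   0.5 ]
-1 1.57 1.4 [ 0.97  1.29 -0.8   0.94 -0.39  1.89  0.49]
-1 1.75 1.2 [ 0.96  1.21 -0.78  0.95 -0.28  1.84  0.5 ]
lever -1 137 [-0.12  0.97  1.15  1.76 -0.99  1.12 -2.38]
lever -1 141 [-0.12  0.97  1.15  1.74 -0.99  1.13 -2.32]
lever -1 180 [ 0.35  0.74  0.16  1.56 -0.14  0.85 -2.44]
lever -1 215 [ 0.37  0.78  0.01  1.45 -0.01  0.91 -2.  ]
```

```bash
cat >> h.py <<'E'
def phi(th): return .1+1.05*(th-.2)/1.37
def feel(th):
    f=np.array(get_state()["contact_force"]);return np.round([f@(-np.sin(th)*F+np.cos(th)*Z),f@(np.cos(th)*F+np.sin(th)*Z),f@L],1)
E
python3 - <<'E'
from h import *
p,q=post_pose(.2,phi(.2),back=.1,sg=-1);ctrl.movep(p,q)
p,q=post_pose(.2,phi(.2),sg=-1);ctrl.movel(p,max_speed=.12);print(get_state()["time"],feel(.2))
ctrl.close_gripper(60);s=get_state();print("w",s["width"],s["gripper_force"],feel(.2))
for th in np.arange(.3,1.15,.1):
    p,q=post_pose(th,phi(th),sg=-1);ctrl.movel(p,q,max_speed=.05)
    s=get_state();f=feel(th);print(round(th,2),round(s["time"],2),f,np.linalg.norm(s["contact_force"]).round(1),np.linalg.norm(s["tcp_pos"]-p).round(4))
    if abs(f).max()>45: break
E
```

```text
4.4833 [ 0.1 -0.3  0.7]
w 0.017659934926097125 58.59458087012172 [2.5 1.3 2.6]
0.3 5.47 [3.  1.6 2.3] 4.1 0.0004
0.4 5.78 [1.8 1.1 3.1] 3.8 0.0004
0.5 6.1 [ 0.6 -0.1  3.4] 3.4 0.0004
0.6 6.42 [ 0.6 -0.8  3.2] 3.3 0.0005
0.7 6.73 [ 0.6 -1.6  4.5] 4.8 0.0005
0.8 7.05 [ 0.9 -2.5  4. ] 4.8 0.0006
0.9 7.37 [ 2.  -3.5  4.3] 5.9 0.0006
1.0 7.68 [ 1.  -5.5  4. ] 6.8 0.0007
1.1 8.0 [ 1.3 -6.5  3.7] 7.6 0.0008
```

The measured width (17.7 mm) isn't the expected 22 mm, and I felt almost no load, so I'll look.

Run:
```python
from h import *
I,D=vision.grab_frame("scene");cv2.imwrite("pics/s1.png",cv2.resize(I[90:340,150:450],(720,600)))
```

```text
(no output)
```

View pics/s1.png

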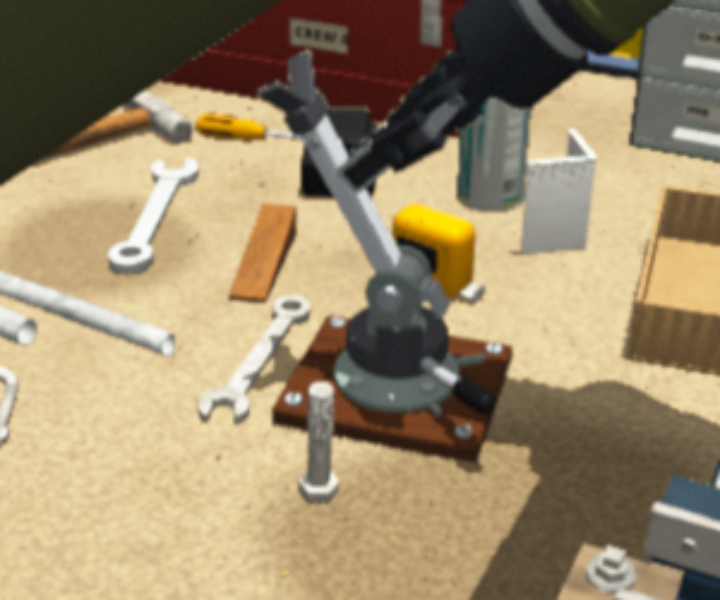

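The post is up about 63° and following the grip. I'll continue in fine steps and feel for the detent and stop.

Run:
```python
from h import *
th=1.1
while th<1.76:
    th+=.03
    p,q=post_pose(th,phi(min(th,1.6)),sg=-1);ctrl.movel(p,q,max_speed=.04)
    s=get_state();f=feel(th);print(round(th,2),round(s["time"],2),f,np.linalg.norm(s["wrist_torque"]).round(2),round(s["width"],4),np.linalg.norm(s["tcp_pos"]-p).round(4))
    if abs(f).max()>32: break
```

```text
1.13 8.3 [-2.7 -9.2  2.5] 2.56 0.0153 0.0007
1.16 8.55 [ -4.1 -10.3   3.1] 2.76 0.0149 0.0005
1.19 8.8 [ -2.9 -10.6   2.8] 3.01 0.015 0.0005
1.22 9.05 [ -3.4 -11.7   2.3] 3.19 0.0146 0.0005
1.25 9.3 [ -6.8 -13.5   1.8] 3.26 0.0144 0.0004
1.28 9.55 [ -9.7 -14.7   1.9] 3.27 0.0137 0.0006
1.31 9.8 [0.9 0.8 0.4] 0.87 0.0002 0.0035
1.34 10.05 [-0.1  0.3  0.4] 0.84 -0.0004 0.0015
1.37 10.3 [-0.6  0.3 -0.5] 0.94 -0.0002 0.0004
1.4 10.55 [-0.6 -0.6 -0.5] 0.89 -0.0002 0.0006
1.43 10.8 [ 0.1 -0.2 -0.2] 0.89 -0.0001 0.0006
1.46 11.05 [ 0.  -0.6  0.2] 0.96 -0.0003 0.0006
1.49 11.3 [ 0.7 -0.7  0.4] 0.96 -0.0 0.0006
1.52 11.55 [ 0.1  0.7 -0.2] 0.89 0.0001 0.0006
1.55 11.8 [-0.3  0.4 -0.3] 0.99 -0.0002 0.0006
1.58 12.05 [-0.3  0.3 -1.4] 0.97 -0.0001 0.0006
1.61 12.3 [0.5 0.5 0.1] 0.97 -0.0001 0.0004
1.64 12.55 [-0.6 -0.3 -0.4] 0.87 0.0004 0.0002
1.67 12.8 [-0.6 -0.8 -0.7] 1.03 -0.0 0.0002
1.7 13.05 [ 0.7  0.6 -0.4] 1.01 0.0001 0.0002
1.73 13.3 [ 0.2  0.3 -0.4] 0.98 0.0005 0.0002
1.76 13.55 [ 0.2  0.2 -0. ] 1.04 -0.0002 0.0002
```

The grip slipped off near 1.28 rad because pulling with pinch friction was weak. I'll retreat, check the post angle, and push from the +F side with closed fingertips instead.

```bash
cat >> h.py <<'E'
def push_pose(th,lean=.3,r=.108,gap=0.,up=0.,sg=-1,off=.008):
    "fingertips against the post's +F face (post at th), tool leaning lean further out than the post"
    u=np.cos(th)*F+np.sin(th)*Z;n=np.sin(th)*F-np.cos(th)*Z
    z=-(np.cos(lean)*u+np.sin(lean)*n)
    return H+r*u+n*(off+.011+gap)+up*Z,quat(sg*L,z)
E
python3 - <<'E'
from h import *
s=get_state();z=Rn.from_quat(s["eef_rot"],scalar_first=True).as_matrix()[:,2]
ctrl.movel(s["tcp_pos"]-.1*z,max_speed=.15)
for cam in("top","scene"):
    I,D=vision.grab_frame(cam)
    cv2.imwrite(f"pics/{cam}2.png",cv2.resize(I[90:340,150:450],(720,600)))
    X=cloud(cam,D,np.ones(D.shape,bool));r=X-H;u=r@F;v=r@L;w=X[:,2]-.095
    s=(abs(v)<.04)&(np.hypot(u,w)>.03)&(np.hypot(u,w)<.18)&(w>.02)&(u>-.03)
    a=np.arctan2(w,u);rr=np.hypot(u,w);print(cam,s.sum(),[(lo,np.percentile(a[s&(rr>lo)&(rr<lo+.03)],[5,50,95]).round(3),(s&(rr>lo)&(rr<lo+.03)).sum()) for lo in(.04,.07,.1,.13)])
    
for th in(1.1,1.25,1.4,1.57,1.75):
    for sg in(1,-1):
        q=ctrl.ik(*push_pose(th,sg=sg));print(th,sg,None if q is None else np.round(q,2))
E
```

```text
Traceback (most recent call last):
station.Unreachable: the arm cannot follow that straight line within its joint ranges
```

Run:
```python
from h import *
p,q=post_pose(1.76,.8,back=.09,sg=-1);ctrl.movel(p+.03*Z,q,max_speed=.15);print(feel(1.57))
for cam in("top","scene"):
    I,D=vision.grab_frame(cam)
    cv2.imwrite(f"pics/{cam}2.png",cv2.resize(I[90:340,150:450],(720,600)))
    X=cloud(cam,D,np.ones(D.shape,bool));r=X-H;u=r@F;v=r@L;w=X[:,2]-.095
    s=(abs(v)<.04)&(np.hypot(u,w)>.03)&(np.hypot(u,w)<.18)&(w>.02)&(u>-.03)
    a=np.arctan2(w,u);rr=np.hypot(u,w);print(cam,s.sum(),[(lo,np.percentile(a[s&(rr>lo)&(rr<lo+.03)],[5,50,95]).round(3),(s&(rr>lo)&(rr<lo+.03)).sum()) for lo in(.04,.07,.1,.13)])
for th in(1.1,1.25,1.4,1.57,1.75):
    for sg in(1,-1):
        q=ctrl.ik(*push_pose(th,sg=sg));print(th,sg,None if q is None else np.round(q,2))
print(get_state()["time"])
```

```text
[-0.1 -0.2 -0.6]
top 775 [(0.04, array([1.156, 1.334, 1.39 ]), np.int64(73)), (0.07, array([1.183, 1.289, 1.31 ]), np.int64(79)), (0.1, array([1.253, 1.267, 1.278]), np.int64(68)), (0.13, array([1.153, 1.225, 1.266]), np.int64(340))]
scene 1309 [(0.04, array([1.066, 1.256, 1.342]), np.int64(227)), (0.07, array([1.119, 1.241, 1.285]), np.int64(233)), (0.1, array([1.137, 1.229, 1.261]), np.int64(238)), (0.13, array([1.146, 1.222, 1.256]), np.int64(362))]
1.1 1 [ 0.44  0.82 -1.23  1.86  1.28  1.78  2.11]
1.1 -1 [ 0.05  0.57 -0.47  1.87  1.06  1.28 -0.84]
1.25 1 [ 0.56  0.75 -1.23  1.81  1.2   1.62  2.28]
1.25 -1 [ 0.23  0.52 -0.58  1.82  0.97  1.22 -0.67]
1.4 1 [ 0.67  0.7  -1.23  1.75  1.09  1.5   2.46]
1.4 -1 [ 0.38  0.5  -0.63  1.75  0.84  1.17 -0.47]
1.57 1 [ 0.79  0.69 -1.23  1.66  0.95  1.41  2.66]
1.57 -1 [ 0.55  0.51 -0.7   1.67  0.69  1.15 -0.25]
1.75 1 [ 0.06  0.49  0.3   1.57 -0.04  1.05 -2.66]
1.75 -1 [ 0.71  0.56 -0.77  1.56  0.54  1.19 -0.04]
14.5333
```

View pics/scene2.png

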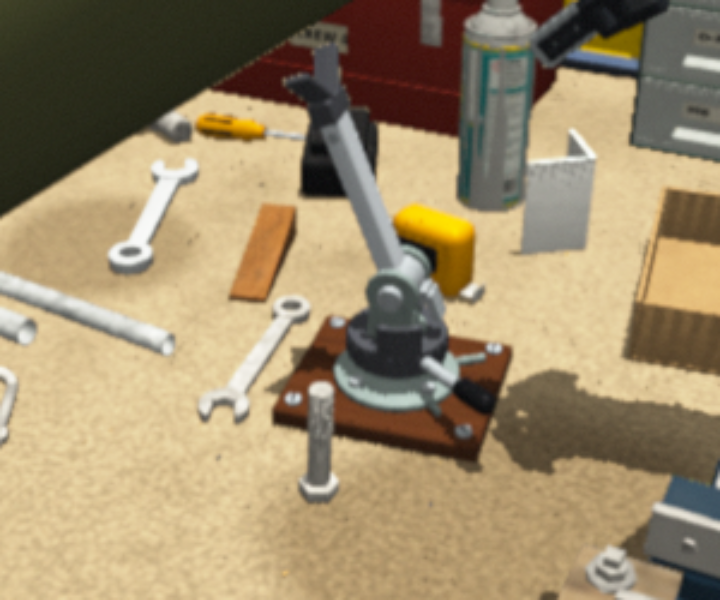

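The post stands at about 1.22 rad (head at pixel 320,90), and the parts around it are undisturbed. Next I go over it and push from the +F side.

Run:
```python
from h import *
s=get_state();ctrl.movel(np.array(s["tcp_pos"])+[0,-.02,.12],max_speed=.25)
p,q=push_pose(1.2,gap=.05,up=.2);ctrl.movep(p,q)
p,q=push_pose(1.2,gap=.04);ctrl.movel(p,q,max_speed=.2)
p,q=push_pose(1.2,gap=.008);ctrl.movel(p,q,max_speed=.1)
th=1.2
while th<1.82:
    th+=.03
    p,q=push_pose(th);ctrl.movel(p,q,max_speed=.05)
    s=get_state();f=feel(th);print(round(th,2),round(s["time"],2),f,np.linalg.norm(s["tcp_pos"]-p).round(4))
    if f[0]<-26 or abs(f).max()>35: break
```

```text
Traceback (most recent call last):
station.Unreachable: the arm cannot follow that straight line within its joint ranges
```

```bash
cat > push.py <<'E'
from h import *
s=get_state();ctrl.movep(np.array(s["tcp_pos"])+[0,-.02,.12],quat(-L,-Z))
p,q=push_pose(1.2,gap=.05,up=.2);ctrl.movep(p,q)
p,q=push_pose(1.2,gap=.04);ctrl.movel(p,q,max_speed=.2)
p,q=push_pose(1.2,gap=.008);ctrl.movel(p,q,max_speed=.1)
th=1.2
while th<1.82:
    th+=.03
    p,q=push_pose(th);ctrl.movel(p,q,max_speed=.05)
    s=get_state();f=feel(th);print(round(th,2),round(s["time"],2),f,np.linalg.norm(s["tcp_pos"]-p).round(4))
    if f[0]<-26 or abs(f).max()>35: break
E
python3 push.py
```

```text
1.23 18.0 [-0.2 -0.3 -0.1] 0.0002
1.26 18.25 [-0.2  0.2 -0.7] 0.0004
1.29 18.5 [-4.1 -0.3  0.2] 0.001
1.32 18.75 [-5.  -0.8  0.1] 0.0012
1.35 19.0 [-8.4 -1.   0.6] 0.0021
1.38 19.25 [-10.   -1.8   0.5] 0.0033
1.41 19.5 [-5.1 -0.3 -0.6] 0.0015
1.44 19.75 [-5.8  0.7 -0.3] 0.0016
1.47 20.0 [-3.7 -0.9 -0.5] 0.0003
1.5 20.25 [ 0.3 -0.3 -0.4] 0.0014
1.53 20.5 [0.1 0.3 1.1] 0.001
1.56 20.75 [ 0.4  1.2 -0.2] 0.001
1.59 21.0 [0.1 0.3 0.1] 0.0011
1.62 21.25 [-0.1  0.6 -0.2] 0.0007
1.65 21.5 [ 0.3 -0.3 -0.6] 0.0001
1.68 21.75 [-0.9 -0.1  0. ] 0.0008
1.71 22.0 [-4.6  1.  -0.2] 0.0019
1.74 22.25 [-14.2   2.4   0.9] 0.0058
1.77 22.5 [-22.6   2.4   4. ] 0.0097
1.8 22.75 [-31.9   2.5   5.1] 0.0137
```

Resistance peaked, let go, then hit a firm stop at 32 N. I'll back off and measure the post angle.

Run:
```python
from h import *
p,q=push_pose(1.7,gap=.05);ctrl.movel(p,q,max_speed=.15)
p,q=push_pose(1.5,gap=.06,up=.16);ctrl.movel(p,q,max_speed=.25)
for cam in("top","scene"):
    I,D=vision.grab_frame(cam)
    cv2.imwrite(f"pics/{cam}3.png",cv2.resize(I[90:340,150:450],(720,600)))
    X=cloud(cam,D,np.ones(D.shape,bool));r=X-H;u=r@F;v=r@L;w=X[:,2]-.095
    s=(abs(v)<.04)&(np.hypot(u,w)>.03)&(np.hypot(u,w)<.18)&(w>.02)
    a=np.arctan2(w,u);rr=np.hypot(u,w);print(cam,s.sum(),[(lo,np.percentile(a[s&(rr>lo)&(rr<lo+.03)],[5,50,95]).round(3),(s&(rr>lo)&(rr<lo+.03)).sum()) for lo in(.04,.07,.1,.13)])
print(get_state()["time"])
```

```text
top 667 [(0.04, array([1.463, 1.515, 1.69 ]), np.int64(47)), (0.07, array([1.535, 1.556, 1.634]), np.int64(44)), (0.1, array([1.565, 1.572, 1.581]), np.int64(34)), (0.13, array([1.578, 1.631, 1.694]), np.int64(325))]
scene 1155 [(0.04, array([1.487, 1.648, 1.763]), np.int64(192)), (0.07, array([1.539, 1.646, 1.718]), np.int64(199)), (0.1, array([1.569, 1.648, 1.699]), np.int64(199)), (0.13, array([1.58 , 1.648, 1.693]), np.int64(320))]
24.1583
```

View pics/scene3.png

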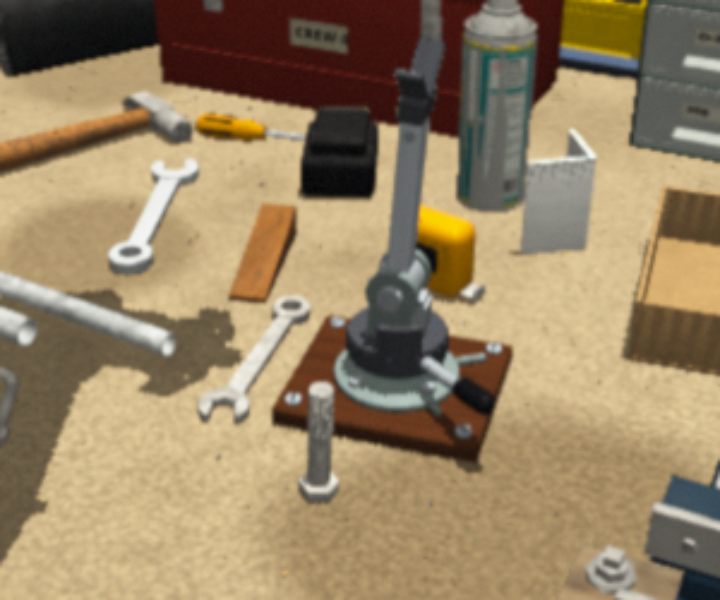

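The post now stands at about 1.65 rad, which matches the firm stop felt there. Bystanders are unmoved and the lever (pixel 470,390) is still open. Now the lever.

```bash
cat > lever.py <<'E'
from h import *
A=np.radians(138.5);rd=np.radians
p=np.array(get_state()["tcp_pos"]);p2,q=lever_pose(A,up=.36)
ctrl.movep(p*[1,1,0]+[0,0,.42],quat(-L,-Z))
ctrl.movep(p2,q);ctrl.ungrasp()
ctrl.movel(lever_pose(A,up=.003)[0],max_speed=.25);print(get_state()["time"],get_state()["contact_force"])
ctrl.close_gripper(25);print("w",get_state()["width"])
for d in list(range(146,210,8))+[211,213,215,217]:
    a=rd(d);p,q=lever_pose(a,up=.003);ctrl.movel(p,q,max_speed=.06)
    s=get_state();f=np.array(s["contact_force"]);b=AZ+a;t=np.array([-np.sin(b),np.cos(b),0]);e=np.array([np.cos(b),np.sin(b),0])
    print(d,round(s["time"],2),np.round([f@t,f@e,f[2]],1),round(s["width"],4),np.linalg.norm(s["tcp_pos"]-p).round(4))
    if f@t<-18 or np.linalg.norm(f)>30: break
E
python3 lever.py
```

```text
27.625 [ 0.03975969 -0.24818544  0.84805737]
w 0.00013515964226100844
146 28.74 [-0.5  0.7 -1.1] 0.0 0.0003
154 29.11 [-0.7 -0.2  0.2] -0.0001 0.0006
162 29.48 [-0.2  0.7  0. ] -0.0002 0.0007
170 29.84 [ 0.9  0.  -0.6] -0.0002 0.0006
178 30.21 [-1.3 -0.7 -0. ] 0.0003 0.0006
186 30.57 [-0.6  0.6 -0.4] 0.0004 0.0005
194 30.94 [ 0.6  0.  -0.3] -0.0001 0.0005
202 31.31 [0.4 0.2 0.4] 0.0002 0.0005
211 31.7 [-0.  -0.1 -0.1] -0.0 0.0005
213 31.95 [-0.3 -0.4 -0.4] 0.0002 0.0005
215 32.2 [-0.5 -0.5  0.7] 0.0002 0.0001
217 32.45 [-0.2 -0.8  0.1] 0.0 0.0001
```

Run:
```python
from h import *
s=get_state();print(s["tcp_pos"],lever_pose(np.radians(217),.003)[0])
for cam in("top","scene"):
    I,D=vision.grab_frame(cam);np.save(cam+"4.npy",D)
    cv2.imwrite(f"pics/{cam}4.png",cv2.resize(I[120:320,200:440],(720,600)))
```

```text
[ 0.65379846 -0.28076825  0.03828779] [ 0.65381842 -0.28090023  0.0383    ]
```

View pics/scene4.png

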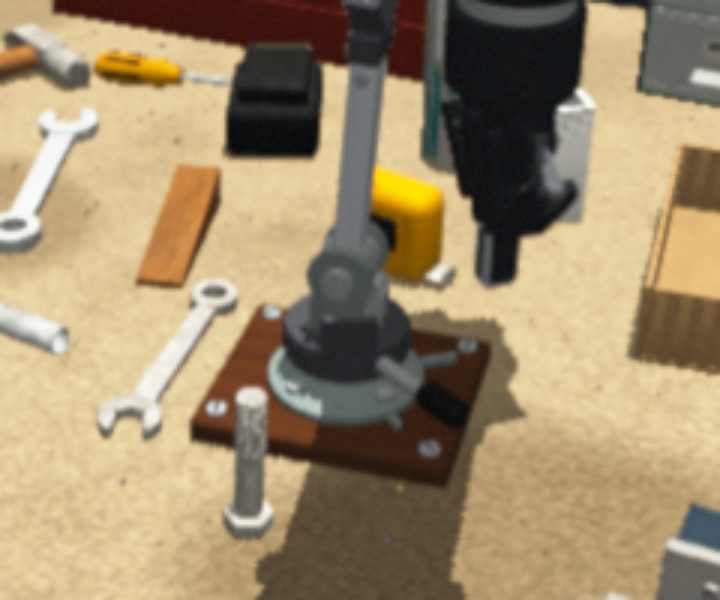

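View pics/top4.png

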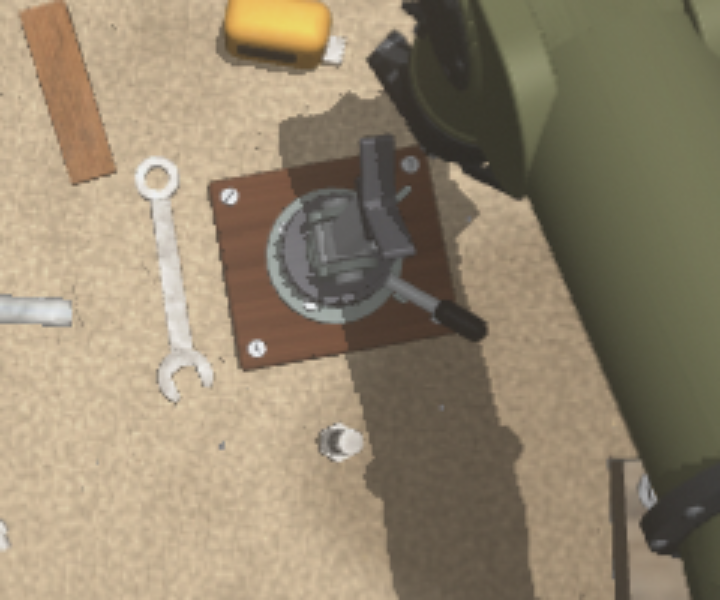

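The fingers visibly hang higher than commanded, with the tips well above the board, which also explains the shallow post grip. I'll measure the actual tip.

Run:
```python
from h import *
c=vision.camera_info("scene");T=np.array(get_state()["tcp_pos"])
for dz in(0,.02,.04,.06):
    print(dz,cv2.projectPoints((T+[0,0,dz]).reshape(1,3),cv2.Rodrigues(np.array(c["R"]))[0],np.array(c["t"]),np.array(c["mtx"]),np.array(c["dist_coeffs"]))[0].ravel().round(1))
D=np.load("scene4.npy");X=cloud("scene",D,np.ones(D.shape,bool))
s=(np.hypot(*(X[:,:2]-T[:2]).T)<.03)&(X[:,2]>.025)&(X[:,2]<.3)
print(s.sum(),np.percentile(X[s,2],[0,1,5,20]));lo=X[s][X[s,2]<np.percentile(X[s,2],15)];print(lo.mean(0),lo.min(0),lo.max(0))
C3=np.r_[C,0];r=X-C3;u=r@F;v=r@L;rr=np.hypot(u,v);a=np.degrees(np.arctan2(v,u))%360
D=np.load("top4.npy");X=cloud("top",D,np.ones(D.shape,bool));r=X-C3;u=r@F;v=r@L;rr=np.hypot(u,v);a=np.degrees(np.arctan2(v,u))%360
s=(rr>.075)&(rr<.112)&(X[:,2]>.045)&(X[:,2]<.075)&(a>110)&(a<205);print("lever",s.sum(),np.median(a[s]),X[s].mean(0))
```

```text
0 [364.6 226. ]
0.02 [365.3 216.6]
0.04 [366.1 206.9]
0.06 [366.9 197. ]
985 [0.06470638 0.06749932 0.0756363  0.09624576]
[ 0.64467927 -0.28142798  0.07883681] [ 0.63729875 -0.29383452  0.06470638] [ 0.65837171 -0.26696167  0.08933396]
lever 141 139.79954125348067 [ 0.53954713 -0.29340448  0.05932794]
```

The tips sit about 24 mm higher than the reported TCP, so I'll correct for that and redo the lever.

```bash
cat > lever2.py <<'E'
from h import *
rd=np.radians;U=.002-.023;A=139
for d in(217,178,A):
    p,q=lever_pose(rd(d),up=.04);ctrl.movel(p,q,max_speed=.15)
ctrl.ungrasp();ctrl.movel(lever_pose(rd(A),up=U)[0],max_speed=.12);s=get_state();print(s["time"],s["contact_force"])
ctrl.close_gripper(25);w=get_state()["width"];print("w",w)
if w>.008:
  for d in list(range(147,209,8))+[209,211,213,215,217]:
    a=rd(d);p,q=lever_pose(a,up=U);ctrl.movel(p,q,max_speed=.06)
    s=get_state();f=np.array(s["contact_force"]);b=AZ+a;t=np.array([-np.sin(b),np.cos(b),0]);e=np.array([np.cos(b),np.sin(b),0])
    print(d,round(s["time"],2),np.round([f@t,f@e,f[2]],1),round(s["width"],4),np.linalg.norm(s["tcp_pos"]-p).round(4))
    if f@t<-15 or np.linalg.norm(f)>30: break
E
python3 lever2.py
```

```text
36.0583 [ 0.16196036 -0.50477496  0.54929992]
w 0.014877496795707034
147 37.07 [0.7 0.4 2.7] 0.0149 0.0004
155 37.43 [0.9 0.9 3.4] 0.015 0.0002
163 37.8 [1.8 1.7 3.7] 0.0151 0.0002
171 38.17 [1.2 1.5 3.9] 0.0149 0.0002
179 38.53 [1.6 2.3 3.3] 0.0152 0.0002
187 38.9 [1.3 2.9 5.2] 0.0147 0.0002
195 39.27 [1.7 4.3 4.8] 0.0149 0.0002
203 39.63 [1.9 4.8 4.5] 0.0149 0.0003
209 39.94 [2.1 4.9 4.8] 0.0151 0.0003
211 40.19 [0.9 4.6 4.8] 0.0152 0.0003
213 40.44 [-1.1  4.5  6.3] 0.015 0.0008
215 40.69 [-7.7  1.  10.3] 0.0149 0.0036
217 40.94 [-13.4  -0.9  12.2] 0.0152 0.0065
```

Run:
```python
from h import *
ctrl.ungrasp();p=np.array(get_state()["tcp_pos"]);ctrl.movel(p+[0,0,.1],max_speed=.2);ctrl.movel(p+[.0,-.1,.13],max_speed=.25)
C3=np.r_[C,0]
for cam in("top","scene"):
    I,D=vision.grab_frame(cam);X=cloud(cam,D,np.ones(D.shape,bool));r=X-C3;u=r@F;v=r@L;rr=np.hypot(u,v);a=np.degrees(np.arctan2(v,u))%360
    s=(rr>.075)&(rr<.112)&(X[:,2]>.045)&(X[:,2]<.068)&(a>110)&(a<245);print("lever",s.sum(),np.median(a[s]))
    w=X[:,2]-.095;q=np.hypot(u,w);s=(abs(v)<.04)&(q>.1)&(q<.18)&(w>.02);print("post",np.median(np.arctan2(w,u)[s]))
    cv2.imwrite(f"pics/{cam}5.png",cv2.resize(I[90:340,150:450],(720,600)))
print(get_state()["time"],get_state()["contact_force"])
```

```text
lever 139 212.76228529562368
post 1.6313233358480994
lever 152 209.6661553513219
post 1.6443722254049251
42.9417 [-0.57719006  0.11102071 -0.10231265]
```

View pics/scene5.png

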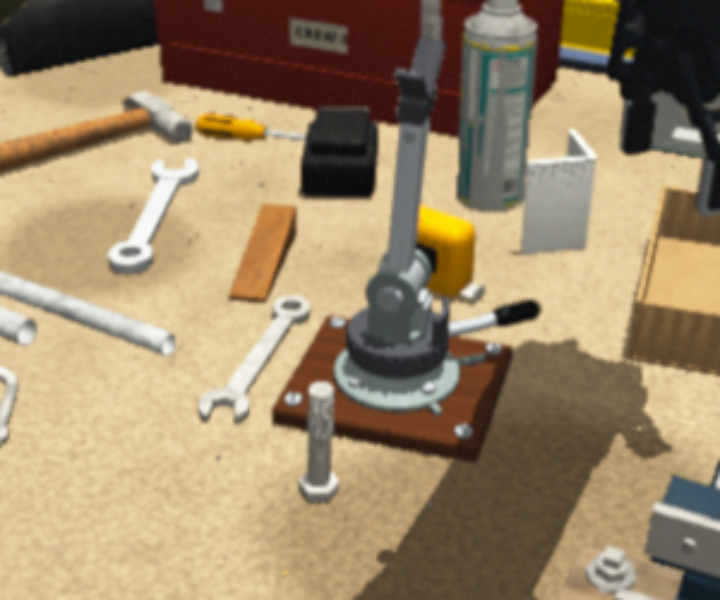

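View pics/top5.png

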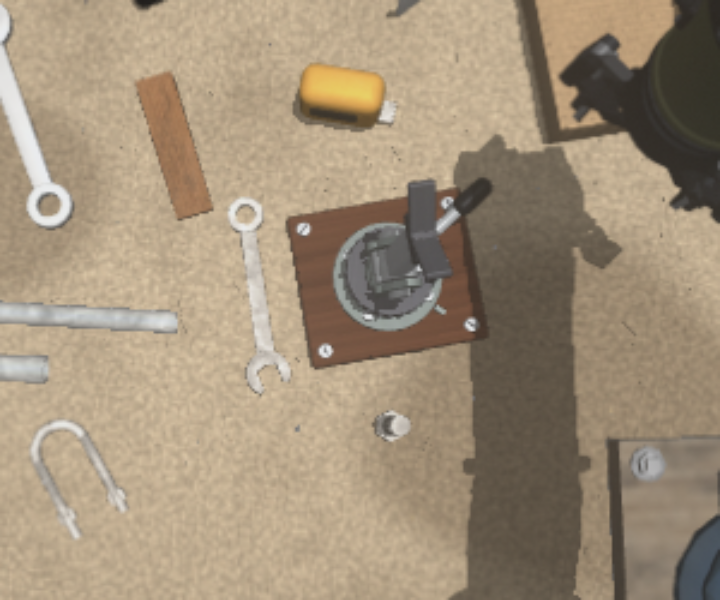

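The lever stands over the long rib (grip at scene 518,312), the post is still home, and no bystander has moved. The robot is clear of everything, so I'm handing in.

```bash
python3 -c "
from h import *
print(ticket.close_job())"
```

```text
the job is handed in; nothing more can be done
None
```

I handed the job in: the post is on its end stop, about 4° past plumb, and the lock ring lever is over the long rib at its felt end of travel, with the surrounding parts unmoved; my first grip on the post and on the lever missed and had to be redone, and the last clock reading was 42.9 s of the 54 s allowed.

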